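Clip the ring mandrel back into its bench rack

TASK

Put the aluminium ring mandrel away: take it off its V-rest and press it down into the empty pair of spring clips on the wooden rack, handle in the big clip and nose in the small one, until both have snapped round it and it lies right down in them. Then push it along through the clips until its butt end is firmly up against the stop screw, and let go. Feel your way and do not force it: press and push only as hard as needed, and leave the other things on the bench where they are.

Things in the scene. Friction and masses are not known exactly. Their poses are not given: they have to be found in the camera images.
- mandrel: plain aluminium ring mandrel, 280 mm long, 0.2 kg, round. Origin: on its axis 130 mm from the butt end, near its balance point: grip here. y runs along it from butt to nose (it may be rolled about y). From the butt: straight handle 18 mm diameter, 80 mm long; taper 160 mm long, 22 down to 14 mm diameter (19.5 mm at the origin); straight nose 12 mm diameter, 40 mm long
- mandrel_butt (a point): centre of the flat butt end (handle end) of the mandrel, 130 mm from its origin along -y
- handle_mid (a point): point on the mandrel's axis in the middle of the 18 mm handle, 42 mm from the butt end: the part that the big clip holds
- nose_mid (a point): point on the mandrel's axis in the 12 mm nose, 262 mm from the butt end: the part that the small clip holds
- rest: fixed wooden V-rest carrying the mandrel at the start along the rest's y, level, its axis 46 mm above the bench. Base 62 by 230 mm, 12 mm thick; two V-notched uprights 14 mm thick, 54 mm wide, under the mandrel about 40 and 212 mm from its butt, nothing between. Origin: at bench height under the mandrel's grip point, within 8 mm
- rack: fixed wooden rack, board 172 (x) by 330 mm (y), 18 mm thick, two lanes along y. Origin: at bench height under the axis of the empty lane; z up. Board from x = -46 to 126, y = -177 to 153 mm. The lane at x = 85 mm is taken by a slim fixed steel mandrel. Seated, the mandrel's axis runs along y (nose to +y), 54 mm above the bench, 36 above the board; nothing stands between its two clips
- big_clip_seat (a point): axis of the handle when fully home in the big clip; axes as the rack (+y towards the small clip). Clip 14 mm wide along y: a steel foot 9 mm below this point and two sprung fingers, whose flared lips reach 13 mm above it and take in a handle that comes down within 3 mm of centre. Narrowest 7 mm above this point; from about 3 mm above home the fingers draw the handle down on to the foot
- small_clip_seat (a point): the same for the nose in the small clip, 224 mm along the lane from the big one: 12 mm wide, foot 6 mm below this point, lips to 11 mm above. Pressing the mandrel into both clips takes about 10 to 15 N in all and it then bottoms hard on the feet (keep under 40 N); sliding the seated mandrel along through both clips drags with about 4 to 12 N, before any push on the stop screw
- stop_face (a point): middle of the stop block's wooden face that looks along the lane to +y, on the lane's axis, 51 mm from the big clip's seat; axes as the rack. The stop screw's foot stands out 3 to 18 mm from here, and so the butt ends up there; set the mandrel into the clips with its butt 21 to 25 mm from this point, then slide
- stop_block: small dark wooden block glued to the board at the lane's end, 44 mm by 26 mm, 50 mm high. Through it, on the lane's axis, runs a brass stop screw with a flat 12 mm foot that looks to +y of the rack: it stands 3 to 18 mm out of the block (set differently each time, stays put) and stops the butt end. It takes a firm push of 5 to 15 N beyond the drag, but the glue gives way over 30 N
- bench_block: bystander: round steel bench block, 100 mm diameter, 35 mm high, 2 kg; origin under its centre
- hammer: bystander: small hammer lying on the bench, 240 mm long
- finished_ring: bystander: a plain finished ring lying flat, 22 mm diameter, 6 mm high
- clear_bin: bystander: empty clear plastic bin, 150 mm by 200 mm, 100 mm high; origin under its centre
Not all that is in view belongs to the job. Leave any black look-alike of the rest alone.

How it is judged:
By the outcome, as a careful person would: the job done as asked, in the order asked, and still so for the second after the job is handed in, with the robot touching nothing.
It also fails if it takes over 72 s, if anything falls off the work surface, if the arm or the gripper's body presses on something with over 40 N, if the wrist force passes 120 N, or if a joint passes its speed limit or range.

ROBOT

A 6-joint arm with a two-finger parallel gripper is mounted at the origin on the work surface. World frame = base frame: x ahead of the robot, y to its left, z up, the work surface at z = 0. Lengths are in m, angles in rad, forces in N, time in s.
With the tool pointing down it reaches from about 0.35 to 0.875 m from the base axis. Payload 4.2 kg.
Tool frame: the origin (TCP) lies at the very end of the fingers, on their centre line; the grasp point (between the pads) lies 19 mm behind it; z points along the fingers, x is the direction in which the jaws open and shut, and the axes are right-handed (so a half turn about z gives the same grasp; the last joint's range is limited). The gripper opens to 85 mm and grips with 20 to 120 N. Pads are 22 mm wide; open, the fingers measure 114 mm over their backs; the gripper's body (76 mm by 85 mm) begins 54 mm behind the grasp point. The pads swing forward as they close: fully open they stand 13 mm farther back than shut.
Start: joints at [-0.855, 0.385, 0.008, 0, -1.194, -0.259], TCP at [0.276, -0.561, 0.231] pointing down, gripper open.
Joint ranges: [-3.14, 3.14], [-1.21, 2.06], [-1.07, 1.41], [-3.16, 2.05], [-2.99, -0.16], [-3.1, 3.1]. Speed limits (rad/s): [2.79, 2.79, 3.14, 3.14, 3.14, 3.14].

INTERFACE

Orientations are given as a unit quaternion [x, y, z, w].
In Python, from cell import get_obs, grab_frame, close_job gives the robot as it stands.
- The arm moves only by the shell command python3 -m jog 'ROWS'. ROWS is JSON, a list of rows, each a list of 3 entries, a list of its own where there are three numbers: the opening, from 0 (shut) to 1 (fully open), then the shift along the tool's x, y, z in mm, then the turn, a rotation vector about the tool's x, y, z in rad. In form: [[hand, [x, y, z], [wx, wy, wz]], ...]. A call has 1 to 10 rows; each row is the pose to reach, as a shift and turn from the pose commanded when the call began, along the tool's axes at that moment; what a row does not reach only later rows make up. A row lasts 1/12 s, in which the tool goes at most 41.7 mm and 7.16 degrees, less where a joint would pass 70% of its speed; a pose out of reach is approached as far as the arm can. A call with a gripper value outside its range is refused whole. The fingers move at their own pace and stop on an object; the grip force is fixed at half the most. Time passes only in rows, so rows that repeat a pose let the fingers close. It gives the time, the measured TCP pose, the force and the opening at its end, in the units of the state.
- get_obs(): the state, without advancing time (a new reading comes with each control period).
- grab_frame(name): name is "scene" or "top"; returns a dict with "img" (400x640x3 uint8, red, green, blue), "range_z" (400x640 float32, m along the optical axis (not along the pixel's ray), 0 where there is no reading), "mtx" (3x3 intrinsics, pixels), "k1" (the pictures are not rectified: a ray, as slopes to the right and down, at radius r is drawn at 1 + k1 r^2 times it, then the intrinsics apply), "rvec" (rotation vector, rad) and "tvec" (3), from world to camera coordinates, as OpenCV has them. Camera axes: x right, y down, z forward; pixel columns grow to the right and rows downward; lengths in m; the calibration is good to about 2 mm. A picture is of the moment at which its call begins.
- close_job(): hands the job in, once; it reports no verdict.
The state is a dict: "time": time; "qpos": joint angles; "qvel": joint speeds; "joint_efforts": joint torques, N m; "tcp_pos": TCP position; "ee_rot": TCP orientation; "ft_force": force on the tool from outside, world axes, zero at the start; "wrist_torque": the same for the moment, N m; "finger_gap": opening from 0.0 (shut) to 1.0 (fully open).
Only numpy, scipy, OpenCV 4.12 (cv2) and the standard library are available. Lean on these libraries where they do the work, as an engineer would, in place of code of your own. Each camera call takes 0.05 s, during which the arm holds its last target.

## Working session

There is one attempt and no reset: what is moved stays moved. The work goes in short steps, Python scripts to look and compute and a shell command to move; the robot and the scene stay as the last step left them, time stands still between calls to the robot, and variables do not carry over. Pictures are saved under pics/ and viewed, and the job is handed in when it is done.

```bash
ls; mkdir -p pics; cat > h.py <<'E'
import numpy as np, cv2
from cell import get_obs, grab_frame
from scipy.spatial.transform import Rotation as R
def save(name,fn):
    f=grab_frame(name); cv2.imwrite('pics/'+fn+'.png',f['img'][:,:,::-1]); np.savez('pics/'+fn+'.npz',**f); return f
def load(fn): return np.load('pics/'+fn+'.npz')
def ray(f,u,v):
    K=f['mtx']; k1=float(f['k1'])
    d=np.array([(u-K[0,2])/K[0,0],(v-K[1,2])/K[1,1]]); s=d.copy()
    for _ in range(20): s=d/(1+k1*(s@s))
    return np.array([s[0],s[1],1.])
def w(f,u,v,z=None):
    r=ray(f,u,v); Rm=R.from_rotvec(f['rvec'].ravel()).as_matrix(); t=f['tvec'].ravel()
    c=-Rm.T@t; d=Rm.T@r
    if z is None: return c+d*f['range_z'][int(round(v)),int(round(u))]
    return c+d*(z-c[2])/d[2]
def proj(f,p):
    Rm=R.from_rotvec(f['rvec'].ravel()).as_matrix(); c=Rm@np.array(p)+f['tvec'].ravel()
    s=c[:2]/c[2]; s=s*(1+float(f['k1'])*(s@s)); K=f['mtx']
    return K[0,0]*s[0]+K[0,2],K[1,1]*s[1]+K[1,2]
def crop(fn,x0,y0,x1,y1,k,out):
    i=cv2.imread('pics/'+fn+'.png')[y0:y1,x0:x1]; cv2.imwrite('pics/'+out+'.png',cv2.resize(i,None,fx=k,fy=k,interpolation=cv2.INTER_CUBIC))
E
python3 -c "
from h import *
save('scene','s0');f=save('top','t0');print(get_obs());print(f['mtx'],f['k1'],f['rvec'],f['tvec'])"
```

```text
pics
{'time': 0.1, 'qpos': array([-8.55417590e-01,  3.85496868e-01,  6.80312302e-03, -4.26341141e-04,
       -1.19402016e+00, -2.58595793e-01]), 'qvel': array([-0.0005001 , -0.00273082,  0.00219215,  0.00143061,  0.00075077,
       -0.00200185]), 'joint_efforts': array([ 2.19643748e-04, -3.93320096e+01,  1.88929421e+01,  4.19799060e+00,
       -2.59197936e-03,  1.17545645e-05]), 'tcp_pos': array([ 0.27545486, -0.5604601 ,  0.23033778]), 'ee_rot': array([ 5.28714208e-01,  8.48799345e-01,  4.71271216e-04, -8.58160929e-04]), 'ft_force': array([-0.80189384,  0.53924715,  0.38068235]), 'wrist_torque': array([ 3.32944534e-05, -2.22768814e-02,  4.18830685e-02]), 'finger_gap': 1.0000458718607417}
[[430.86088603   0.         318.39091307]
 [  0.         430.86088603 197.48897416]
 [  0.           0.           1.        ]] -0.09294436409669204 [ 2.17776204 -2.12122535  0.14953061] [-0.05426663  0.46510613  1.3780188 ]
```

View pics/s0.png

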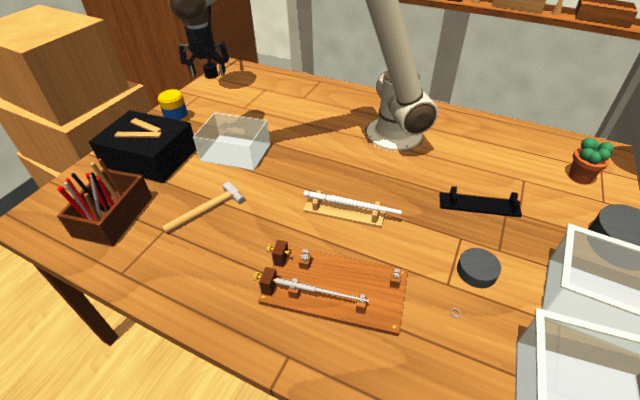

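View pics/t0.png

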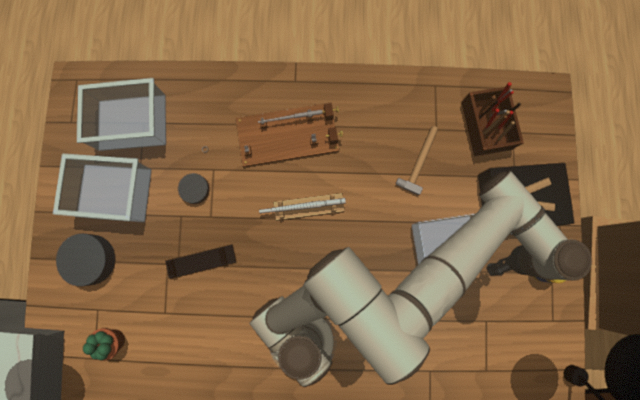

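The overview shows the mandrel on its rest near top (305,207), with the handle end on the left in the scene view. The rack is near top (290,135), and its empty lane is the one nearer the robot. I'll zoom in on both.

```bash
python3 -c "
from h import *
crop('t0',225,90,355,225,6,'t0c');crop('s0',240,180,420,335,4.4,'s0c')"
```

```text
(no output)
```

View pics/t0c.png

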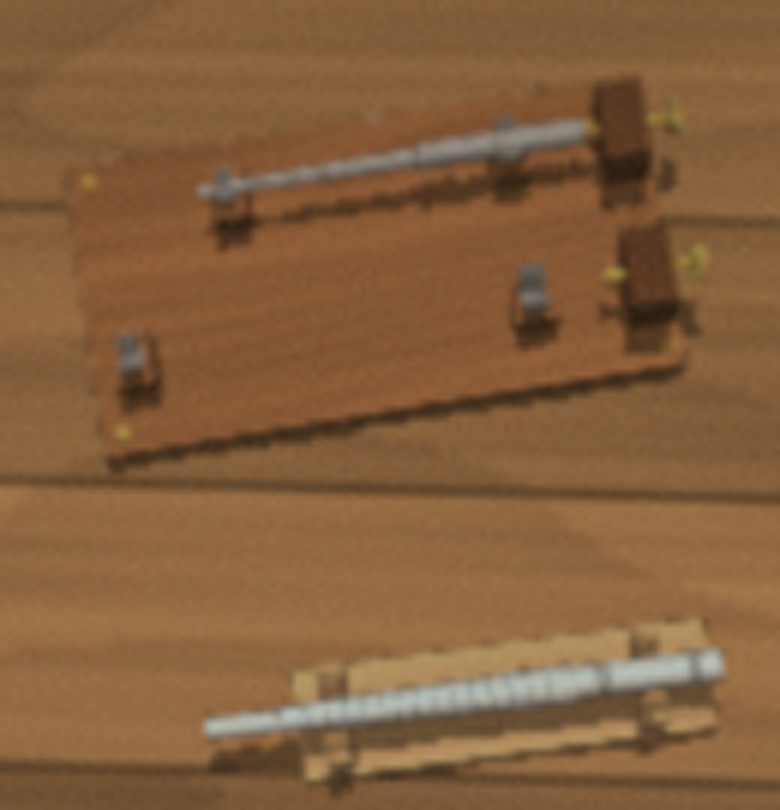

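View pics/s0c.png

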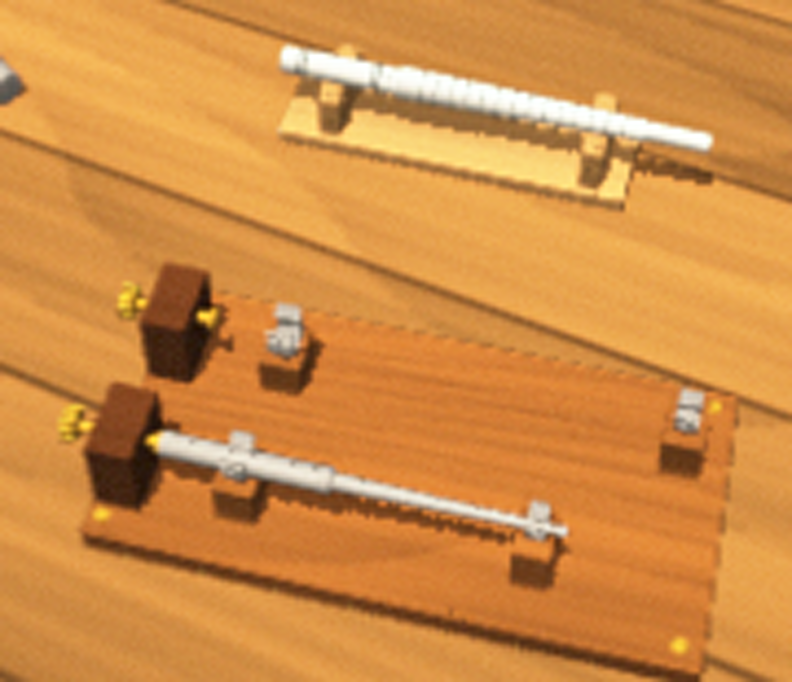

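```bash
cat > fit.py <<'E'
from h import *
from scipy.optimize import least_squares
t=load('t0');s=load('s0')
T=lambda x,y:((x+.5)/6-.5+225,(y+.5)/6-.5+90)
S=lambda x,y:((x+.5)/4.4-.5+240,(y+.5)/4.4-.5+180)
pts={'t':[((-46,153,18),T(110,457)),((126,153,18),T(68,172)),((-46,-177,18),T(682,360))],
's':[((-46,153,18),S(737,397)),((126,153,18),S(697,667)),((126,-177,18),S(85,533))]}
def res(p,which='ts'):
    r=[]
    for k in which:
        f=dict(t=t,s=s)[k]
        for L,uv in pts[k]:
            c,sn=np.cos(p[2]),np.sin(p[2]);x,y,z=np.array(L)/1e3
            q=proj(f,(p[0]+c*x-sn*y,p[1]+sn*x+c*y,z)); r+=[q[0]-uv[0],q[1]-uv[1]]
    return np.array(r)
if __name__=='__main__':
    for wh in ('t','s','ts'):
        o=least_squares(res,[0.5,0.05,0.1],args=(wh,));print(wh,o.x,np.round(o.fun,2))
    for nm,f in (('t',t),('s',s)):
        print(nm,'cam',-R.from_rotvec(f['rvec'].ravel()).as_matrix().T@f['tvec'].ravel())
        h=((lambda a,b:(T if nm=='t' else S)(a,b)))
        for n,a,z in ([('butt',(720,663),.046),('nose',(207,730),.046),('shoulder',(608,678),.046),('bigclip',(533,288),.064),('small',(130,352),.063),('foot',(614,274),.054)] if nm=='t' else [('butt',(284,60),.046),('nose',(711,142),.046),('shoulder',(380,76),.046),('bigclip',(287,320),.064),('small',(689,402),.063),('foot',(212,316),.054)]):
            u=h(*a); print(n,w(f,*u,z=z).round(4),w(f,*u).round(4))
    # depth clouds
    for nm,f in (('t',t),('s',s)):
        box=(225,90,355,225) if nm=='t' else (240,180,420,335)
        P=np.array([w(f,u,v) for v in range(box[1],box[3]) for u in range(box[0],box[2]) if f['range_z'][v,u]>0])
        np.save('pics/cloud_'+nm,P)
        print(nm,[np.round(np.percentile(P[:,i],[1,50,99]),4) for i in range(3)])
E
python3 fit.py
```

```text
t [0.64280645 0.0743061  0.19854167] [-0.48  0.43 -0.65 -0.58  1.12  0.08]
s [0.64110898 0.07728039 0.19458452] [ 0.13 -1.06  1.31  1.04 -1.53 -0.69]
ts [0.64175945 0.07625622 0.19713738] [-1.11  0.67 -1.2  -0.37  0.53  0.44 -0.38 -1.14  0.94  0.98 -1.99 -0.44]
t cam [ 0.2714787  -0.04421828  1.42917755]
butt [ 0.4582 -0.1271  0.046 ] [ 0.4571 -0.1266  0.0543]
nose [0.4145 0.1484 0.046 ] [0.4138 0.1474 0.0529]
shoulder [ 0.4485 -0.0668  0.046 ] [ 0.4473 -0.0667  0.0553]
bigclip [ 0.6592 -0.0206  0.064 ] [ 0.6646 -0.0203  0.0448]
small [0.6181 0.1976 0.063 ] [0.6219 0.2002 0.0484]
foot [ 0.6711 -0.0647  0.054 ] [ 0.6694 -0.0646  0.0601]
s cam [1.15821033 0.28086549 0.8166702 ]
butt [ 0.4579 -0.1245  0.046 ] [ 0.4635 -0.1212  0.0522]
nose [0.4125 0.1513 0.046 ] [0.4154 0.1518 0.049 ]
shoulder [ 0.4452 -0.0608  0.046 ] [ 0.4521 -0.0575  0.0535]
bigclip [ 0.6584 -0.0174  0.064 ] [ 0.6558 -0.019   0.0601]
small [0.6165 0.2005 0.063 ] [0.6138 0.2001 0.0593]
foot [ 0.6671 -0.061   0.054 ] [ 0.6705 -0.0586  0.0593]
t [array([0.3821, 0.6052, 0.8443]), array([-0.1569,  0.059 ,  0.2804]), array([-0.0068,  0.0025,  0.0666])]
s [array([0.2656, 0.6111, 0.8491]), array([-0.2997,  0.0264,  0.2654]), array([-0.0032,  0.0017,  0.0668])]
```

The two cameras agree to within 2–3 mm. The mandrel's grip point is near (0.437, 0.002) with yaw about 0.16. The rack's yaw is about 0.19. Next I move above the mandrel.

```bash
cat > go.py <<'E'
from h import *
import sys
# usage: go.py x y z yaw  -> shift mm, rotvec in tool frame (tool y at yaw from world y, tool down)
def target(yaw):
    return R.from_matrix(np.array([[-np.cos(yaw),-np.sin(yaw),0],[-np.sin(yaw),np.cos(yaw),0],[0,0,-1]]).T)
o=get_obs(); p=o['tcp_pos'];q=R.from_quat(o['ee_rot'])
print('t',round(o['time'],2),'tcp',p.round(4),'yaw/rv err from down:',(target(0).inv()*q).as_rotvec().round(4),'F',o['ft_force'].round(1),'M',o['wrist_torque'].round(2),'gap',round(o['finger_gap'],3))
if len(sys.argv)>1:
    x,y,z,a=map(float,sys.argv[1:5])
    print('shift',(q.inv().apply(np.array([x,y,z])-p)*1e3).round(1),'turn',(q.inv()*target(a)).as_rotvec().round(4))
E
python3 go.py .4373 .002 .16 .16
```

```text
t 0.1 tcp [ 0.2755 -0.5605  0.2303] yaw/rv err from down: [-1.0000e-03  1.8000e-03  1.1142e+00] F [-0.8  0.5  0.4] M [ 0.   -0.02  0.04] gap 1.0
shift [433.3 393.3  71.1] turn [ 1.2000e-03 -1.8000e-03 -1.2742e+00]
```

```bash
python3 -m jog '[[1,[433.3,393.3,0],[0,0,-1.274]],[1,[433.3,393.3,0],[0,0,-1.274]],[1,[433.3,393.3,0],[0,0,-1.274]],[1,[433.3,393.3,0],[0,0,-1.274]],[1,[433.3,393.3,0],[0,0,-1.274]],[1,[433.3,393.3,0],[0,0,-1.274]],[1,[433.3,393.3,0],[0,0,-1.274]],[1,[433.3,393.3,0],[0,0,-1.274]],[1,[433.3,393.3,0],[0,0,-1.274]],[1,[433.3,393.3,0],[0,0,-1.274]]]'; python3 go.py .4373 .002 .16 .16
```

```text
time: 0.93
tcp_pos: [0.3906, -0.1585, 0.2313]
ee_rot: [-0.071, 0.997, 0.0, 0.0]
ft_force: [1.3, 0.5, -0.5]
finger_gap: 1.002
t 0.93 tcp [ 0.3906 -0.1585  0.2313] yaw/rv err from down: [-1.000e-04 -0.000e+00 -1.419e-01] F [ 1.3  0.5 -0.5] M [-0.06 -0.11 -0.03] gap 1.002
shift [-68.9 152.3  71.3] turn [ 0.0001  0.0001 -0.0181]
```

```bash
python3 -m jog '[[1,[-60,140,60],[0,0,0]],[1,[-60,140,60],[0,0,0]],[1,[-60,140,60],[0,0,0]],[1,[-60,140,60],[0,0,0]],[1,[-60,140,60],[0,0,0]],[1,[-60,140,60],[0,0,0]],[1,[-60,140,60],[0,0,0]]]'; python3 go.py .4373 .002 .12 .16;python3 -c "
from h import *
save('scene','s1');f=save('top','t1');crop('t1',225,90,355,225,5,'t1c');crop('s1',290,160,420,260,6,'s1c')"
```

```text
time: 1.52
tcp_pos: [0.4311, -0.0136, 0.1711]
ee_rot: [-0.068, 0.998, -0.0, -0.0]
ft_force: [0.1, 0.3, 0.1]
finger_gap: 0.995
t 1.52 tcp [ 0.4311 -0.0136  0.1711] yaw/rv err from down: [ 0.0003  0.0009 -0.1367] F [0.1 0.3 0.1] M [ 0.   -0.03  0.04] gap 0.995
shift [-8.3 14.6 51.1] turn [-0.0002 -0.0009 -0.0233]
```

View pics/s1c.png

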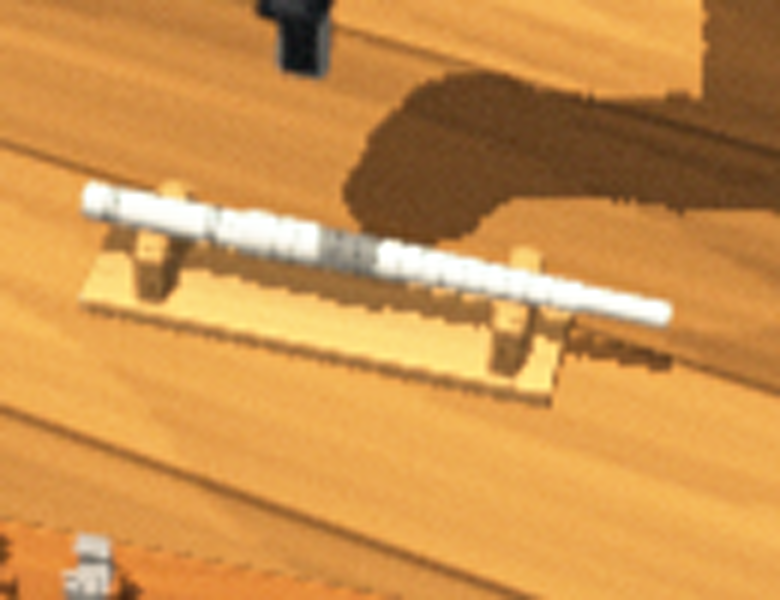

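View pics/t1c.png

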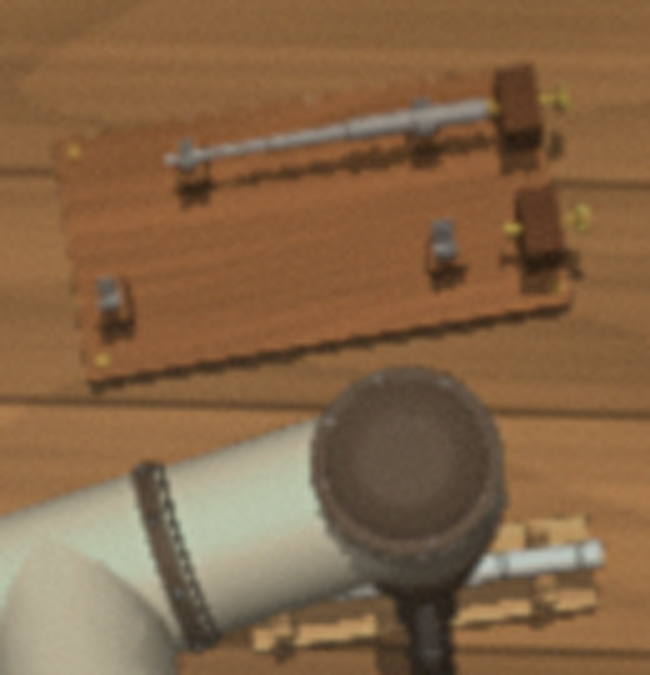

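```bash
python3 -m jog '[[1,[-4,8,30],[0,0,-0.023]],[1,[-8,15,60],[0,0,-0.023]],[1,[-8,15,90],[0,0,-0.023]],[1,[-8,15,110],[0,0,-0.023]],[1,[-8,15,110],[0,0,-0.023]],[1,[-8,15,110],[0,0,-0.023]]]'; python3 go.py .4373 .002 .027 .16;python3 -c "
from h import *
save('scene','s2');crop('s2',290,140,420,240,6,'s2c')"
```

```text
time: 2.12
tcp_pos: [0.4371, 0.0012, 0.0613]
ee_rot: [-0.079, 0.997, -0.0, -0.001]
ft_force: [0.8, -0.1, 0.9]
finger_gap: 1.0
t 2.12 tcp [0.4371 0.0012 0.0613] yaw/rv err from down: [ 0.0007  0.0013 -0.1575] F [ 0.8 -0.1  0.9] M [ 0.01 -0.08 -0.02] gap 1.0
shift [-0.3  0.7 34.3] turn [-0.0006 -0.0014 -0.0025]
```

View pics/s2c.png

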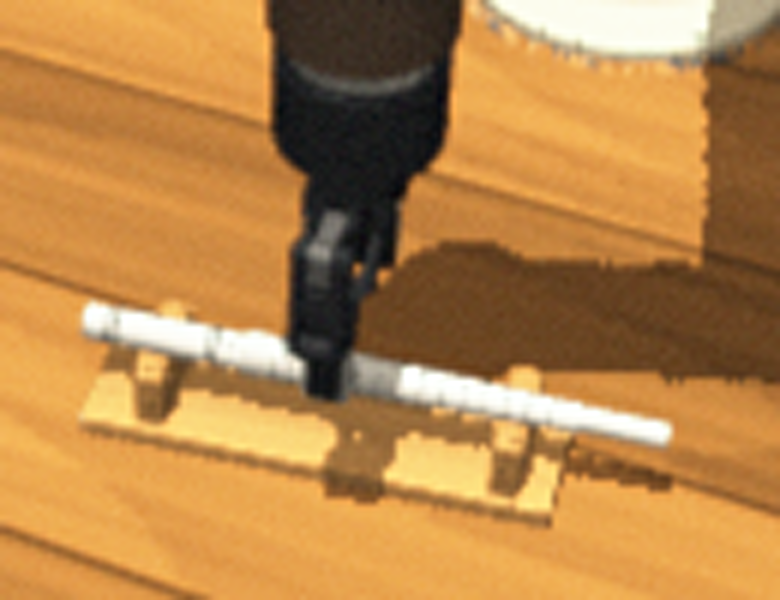

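The fingers straddle the mandrel at about the grip point. Descend and close.

```bash
python3 -m jog '[[1,[0,1,15],[0,0,0]],[1,[0,1,30],[0,0,0]],[1,[0,1,34],[0,0,0]],[1,[0,1,34],[0,0,0]],[1,[0,1,34],[0,0,0]],[0.6,[0,1,34],[0,0,0]],[0.4,[0,1,34],[0,0,0]],[0.3,[0,1,34],[0,0,0]],[0.25,[0,1,34],[0,0,0]],[0,[0,1,34],[0,0,0]]]'; python3 go.py;python3 -m jog '[[0,[0,0,0],[0,0,0]],[0,[0,0,0],[0,0,0]],[0,[0,0,0],[0,0,0]],[0,[0,0,0],[0,0,0]]]';python3 go.py
```

```text
time: 3.0
tcp_pos: [0.4373, 0.0034, 0.0276]
ee_rot: [-0.079, 0.997, 0.0, 0.0]
ft_force: [0.5, 0.3, 0.5]
finger_gap: 0.3
t 3.0 tcp [0.4373 0.0034 0.0276] yaw/rv err from down: [-1.000e-04 -5.000e-04 -1.591e-01] F [0.5 0.3 0.5] M [0.01 0.05 0.03] gap 0.3
time: 3.33
tcp_pos: [0.4374, 0.0034, 0.0276]
ee_rot: [-0.079, 0.997, 0.0, 0.0]
ft_force: [0.3, 0.1, 4.7]
finger_gap: 0.206
t 3.33 tcp [0.4374 0.0034 0.0276] yaw/rv err from down: [-0.     -0.0005 -0.1591] F [0.3 0.1 4.7] M [ 0.02  0.21 -0.09] gap 0.206
```

```bash
python3 -m jog '[[0,[0,0,-10],[0,0,0]],[0,[0,0,-30],[0,0,0]],[0,[0,0,-60],[0,0,0]],[0,[0,0,-90],[0,0,0]],[0,[0,0,-90],[0,0,0]],[0,[0,0,-90],[0,0,0]]]'; python3 go.py .640 .081 .1176 .19
```

```text
time: 3.83
tcp_pos: [0.4374, 0.0036, 0.118]
ee_rot: [-0.079, 0.997, 0.001, 0.001]
ft_force: [-1.3, 0.4, -3.1]
finger_gap: 0.213
t 3.83 tcp [0.4374 0.0036 0.118 ] yaw/rv err from down: [-0.0014 -0.0026 -0.1586] F [-1.3  0.4 -3.1] M [ 0.02  0.12 -0.01] gap 0.213
shift [-212.2   44.4    1.1] turn [ 0.0012  0.0028 -0.0314]
```

```bash
python3 -m jog '[[0,[-35,7,0],[0,0,-0.01]],[0,[-70,14,0],[0,0,-0.02]],[0,[-105,21,0],[0,0,-0.031]],[0,[-140,29,0],[0,0,-0.031]],[0,[-175,37,0],[0,0,-0.031]],[0,[-200,42,0],[0,0,-0.031]],[0,[-212,44,0],[0,0,-0.031]],[0,[-212,44,0],[0,0,-0.031]],[0,[-212,44,0],[0,0,-0.031]],[0,[-212,44,0],[0,0,-0.031]]]'; python3 go.py .640 .081 .1176 .19;python3 -c "
from h import *
save('scene','s3');f=save('top','t3');crop('t3',225,90,355,225,6,'t3c');crop('s3',240,180,420,335,4.4,'s3c')"
```

```text
time: 4.67
tcp_pos: [0.6375, 0.0797, 0.1151]
ee_rot: [-0.095, 0.996, -0.0, -0.002]
ft_force: [-0.1, -0.3, -2.3]
finger_gap: 0.203
t 4.67 tcp [0.6375 0.0797 0.1151] yaw/rv err from down: [ 0.0007  0.0049 -0.1894] F [-0.1 -0.3 -2.3] M [-0.    0.07 -0.  ] gap 0.203
shift [-2.7  0.8 -2.5] turn [-0.0002 -0.005  -0.0006]
```

View pics/s3c.png

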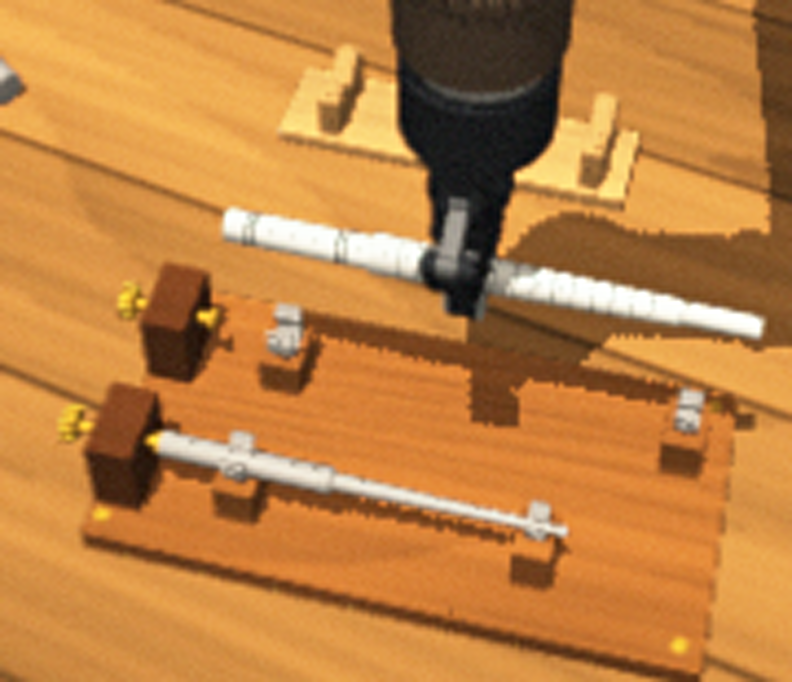

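View pics/t3c.png

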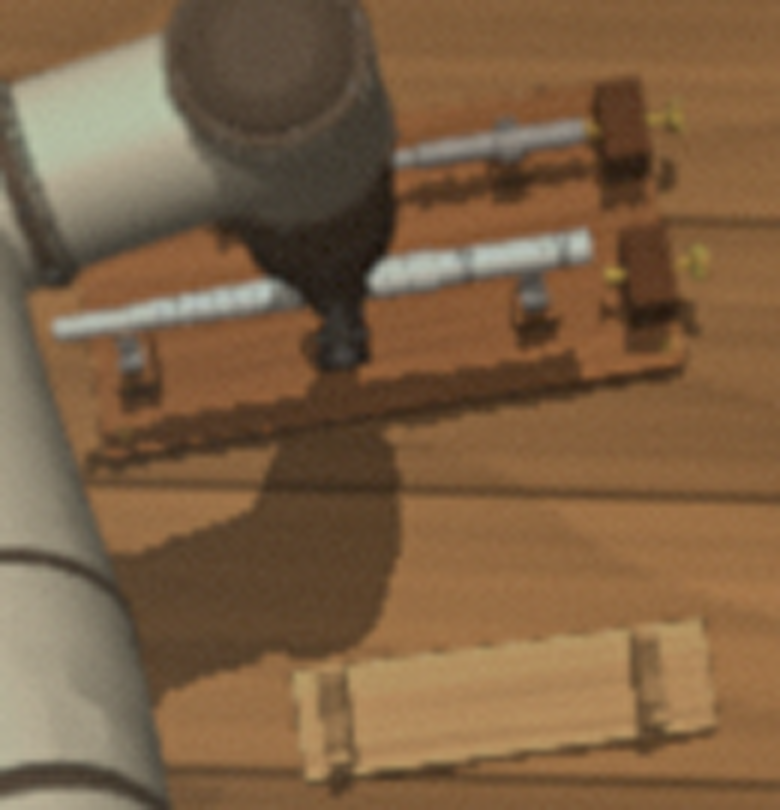

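```bash
cat > m.py <<'E'
from fit import *
import sys
def mand(tag,tb,tn,sb,sn,z,tcp):
    for nm,f,a,b,h in (('t',load('t'+tag),tb,tn,T),('s',load('s'+tag),sb,sn,S)):
        if a is None: continue
        B=w(f,*h(*a),z=z);N=w(f,*h(*b),z=z);d=N-B;L=np.linalg.norm(d);d/=L
        O=B+d*.130
        print(nm,'butt',B.round(4),'nose',N.round(4),'L',L.round(4),'yaw',np.arctan2(-d[0],d[1]).round(4),'origin-tcp',((O-tcp)[:2]*1e3).round(1))
if __name__=='__main__':
    mand('3',(590,246),(53,328),(227,223),(763,327),.1335,np.array([.6375,.0797,.1151]))
E
python3 m.py; python3 go.py
```

```text
t butt [ 0.6627 -0.0508  0.1335] nose [0.6121 0.2259 0.1335] L 0.2812 yaw 0.1809 origin-tcp [ 1.8 -2.6]
s butt [ 0.6609 -0.0483  0.1335] nose [0.6087 0.2276 0.1335] L 0.2808 yaw 0.187 origin-tcp [-0.8 -0.2]
t 4.77 tcp [0.638  0.0798 0.1165] yaw/rv err from down: [ 0.0003  0.0023 -0.1897] F [ 0.6 -0.2 -2.8] M [ 0.02  0.04 -0.05] gap 0.206
```

```bash
python3 -c "
from h import *
a=[]
for fn,c in (('t0',(314,137)),('t0',(246,148)),('s0',(304,254)),('s0',(396,272))):
    x,y=c; crop(fn,x-10,y-12,x+10,y+12,20,'tmp'); i=cv2.imread('pics/tmp.png')
    for k in range(0,20,5): cv2.putText(i,str(x-10+k),(k*20,10),0,.4,(0,255,255)); cv2.line(i,(k*20+10,0),(k*20+10,480),(0,255,255),1)
    for k in range(0,24,4): cv2.putText(i,str(y-12+k),(0,k*20+10),0,.4,(0,255,0)); cv2.line(i,(0,k*20+10),(400,k*20+10),(0,255,0),1)
    a.append(i)
cv2.imwrite('pics/clt.png',np.hstack(a[:2]));cv2.imwrite('pics/cls.png',np.hstack(a[2:]))"
```

```text
(no output)
```

View pics/clt.png

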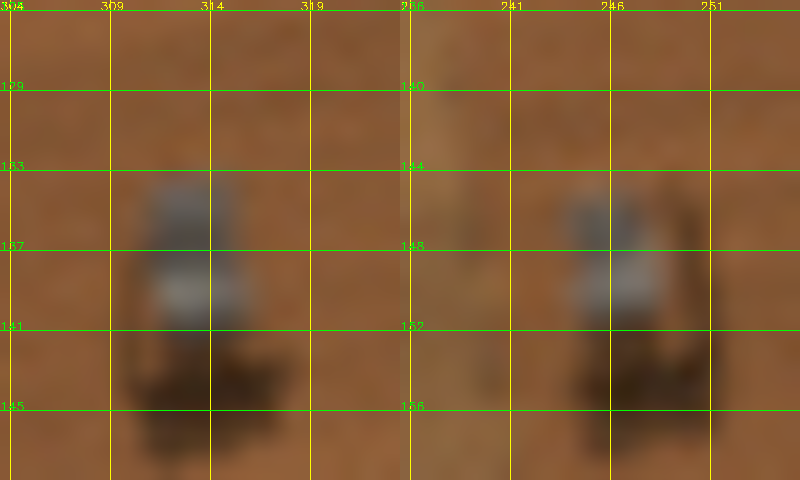

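View pics/cls.png

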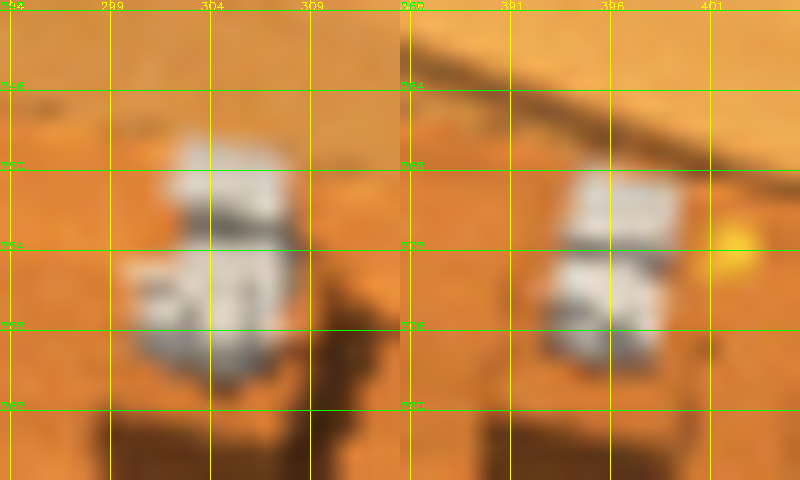

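```bash
python3 -m jog '[[0,[-1,1,-0],[0,0,-0.006]],[0,[-1,1.5,10],[0,0,-0.006]],[0,[-1,1.5,20],[0,0,-0.006]],[0,[-1,1.5,30],[0,0,-0.006]],[0,[-1,1.5,54],[0,0,-0.006]],[0,[-1,1.5,54],[0,0,-0.006]],[0,[-1,1.5,54],[0,0,-0.006]],[0,[-1,1.5,54],[0,0,-0.006]]]'; python3 go.py .640 .081 .0616 .19;python3 -c "
from h import *
save('scene','s4');f=save('top','t4');crop('t4',225,90,355,225,6,'t4c');crop('s4',240,180,420,335,4.4,'s4c')";python3 go.py
```

```text
time: 5.43
tcp_pos: [0.6405, 0.0819, 0.0634]
ee_rot: [-0.098, 0.995, -0.0, 0.0]
ft_force: [0.4, 0.6, -1.2]
finger_gap: 0.206
t 5.43 tcp [0.6405 0.0819 0.0634] yaw/rv err from down: [ 5.000e-04 -1.000e-04 -1.965e-01] F [ 0.4  0.6 -1.2] M [ 0.   -0.04  0.02] gap 0.206
shift [ 0.7 -0.8  1.8] turn [-0.0005  0.0001  0.0065]
t 5.53 tcp [0.641  0.0822 0.0645] yaw/rv err from down: [-0.0003 -0.0021 -0.1963] F [-1.   0.1 -1.7] M [ 0.01  0.01 -0.01] gap 0.202
```

View pics/s4c.png

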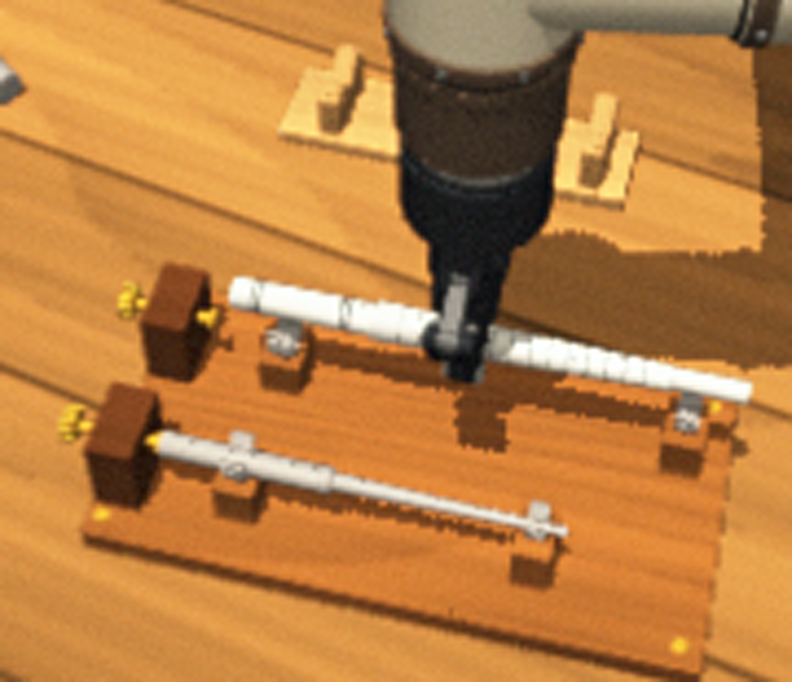

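View pics/t4c.png

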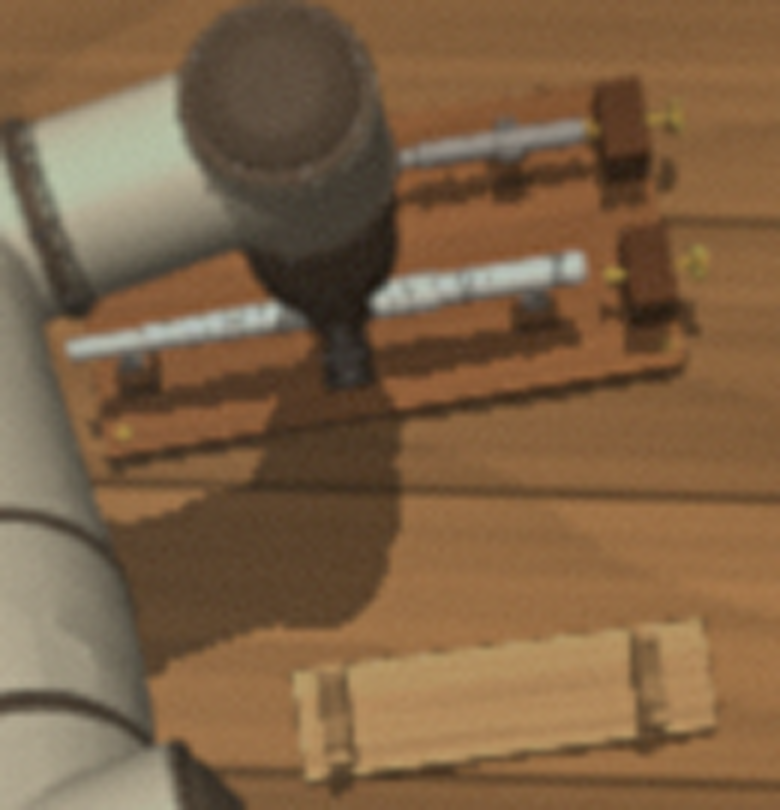

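```bash
python3 - <<'E'
from m import *
mand('4',(586,265),(68,349),(232,292),(751,391),.083,np.array([.6408,.0821,.0640]))
l=np.array([.9824,.1869])
for nm,f,h,a,b in (('t',t,T,(580,131),(225,187)),('s',s,S,(165,441),(560,530))):
  for z in (.050,.054):
    A=w(f,*h(*a),z=z)[:2];B=w(f,*h(*b),z=z)[:2];d=B-A
    print(nm,z,A,B,'yaw',np.arctan2(-d[0],d[1]),'lat',A@l-.085,B@l-.085)
E
```

```text
t butt [ 0.6673 -0.0491  0.083 ] nose [0.614  0.2276 0.083 ] L 0.2818 yaw 0.1904 origin-tcp [ 1.9 -3.6]
s butt [ 0.6667 -0.0461  0.083 ] nose [0.6108 0.2297 0.083 ] L 0.2813 yaw 0.1998 origin-tcp [ 0.1 -0.7]
t 0.05 [ 0.75411507 -0.04399744] [0.71680597 0.15208703] yaw 0.18802307792113523 lat 0.6476195241112324 0.6476152475832773
t 0.054 [ 0.75271529 -0.04399809] [0.71551439 0.15151769] yaw 0.1880230779211342 lat 0.6462442602995611 0.6462399961747315
s 0.05 [ 0.74800474 -0.04476056] [0.70920438 0.16396632] yaw 0.18379274382915295 lat 0.641474110679623 0.6423676887406043
s 0.054 [ 0.75014494 -0.04306164] [0.71154701 0.16457623] yaw 0.18379274382915278 lat 0.6438941629013551 0.6447830788374042
```

```bash
python3 -m jog '[[0,[0.6,0.5,4],[0,0,0.006]],[0,[0.6,0.5,8],[0,0,0.006]],[0,[0.6,0.5,11],[0,0,0.006]],[0,[0.6,0.5,11],[0,0,0.006]],[0,[0.6,0.5,11],[0,0,0.006]]]'; python3 go.py;  python3 -m jog '[[0,[0,0,1],[0,0,0]],[0,[0,0,2],[0,0,0]],[0,[0,0,2],[0,0,0]]]'; python3 go.py;
```

```text
time: 5.95
tcp_pos: [0.6397, 0.0823, 0.0523]
ee_rot: [-0.095, 0.995, -0.0, 0.0]
ft_force: [0.8, -0.6, -1.1]
finger_gap: 0.207
t 5.95 tcp [0.6397 0.0823 0.0523] yaw/rv err from down: [ 0.0002 -0.0002 -0.1903] F [ 0.8 -0.6 -1.1] M [ 0.03 -0.09 -0.  ] gap 0.207
time: 6.2
tcp_pos: [0.6398, 0.0824, 0.0504]
ee_rot: [-0.095, 0.995, 0.0, 0.0]
ft_force: [0.3, 0.4, -1.7]
finger_gap: 0.204
t 6.2 tcp [0.6398 0.0824 0.0504] yaw/rv err from down: [-0.     -0.0007 -0.1904] F [ 0.3  0.4 -1.7] M [ 0.01 -0.19  0.07] gap 0.204
```

```bash
for i in 1 ; do python3 -m jog '[[0,[0,0,1],[0,0,0]],[0,[0,0,2],[0,0,0]],[0,[0,0,2],[0,0,0]]]' >/dev/null; python3 go.py; python3 -m jog '[[0,[0,0,1],[0,0,0]],[0,[0,0,2],[0,0,0]],[0,[0,0,2],[0,0,0]]]' >/dev/null; python3 go.py; done
```

```text
t 6.45 tcp [0.6401 0.0825 0.0486] yaw/rv err from down: [-0.     -0.0015 -0.1905] F [ 0.7 -0.3 -0.4] M [-0.05 -0.45  0.11] gap 0.209
t 6.7 tcp [0.6407 0.0826 0.0472] yaw/rv err from down: [-0.0002 -0.0028 -0.1904] F [2.9 0.4 1.4] M [-0.08 -0.73  0.03] gap 0.209
```

Contact pushes it to +x, so I'll shift the tool about 1 mm that way and continue.

```bash
python3 -m jog '[[0,[-1.2,0,0],[0,0,0]],[0,[-1.2,0,0],[0,0,0]],[0,[-1.2,0,0],[0,0,0]]]' >/dev/null; python3 go.py; python3 -m jog '[[0,[0,0,1],[0,0,0]],[0,[0,0,1],[0,0,0]],[0,[0,0,1],[0,0,0]]]' >/dev/null; python3 go.py;python3 -c "
from h import *
save('scene','s5');f=save('top','t5');crop('t5',225,90,355,225,6,'t5c');crop('s5',240,180,420,335,4.4,'s5c')"
```

```text
t 6.95 tcp [0.641  0.0827 0.047 ] yaw/rv err from down: [-0.     -0.0009 -0.1902] F [1.5 0.3 5.1] M [-0.03 -0.2   0.04] gap 0.203
t 7.2 tcp [0.6411 0.0826 0.0461] yaw/rv err from down: [ 0.     -0.0012 -0.1903] F [0.7 0.3 5.4] M [-0.13 -0.22  0.06] gap 0.208
```

View pics/s5c.png

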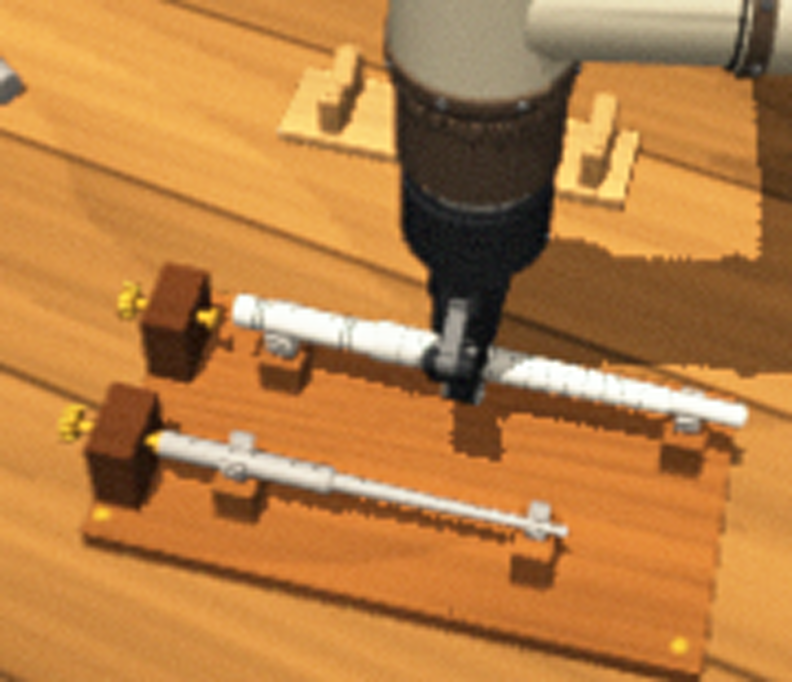

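View pics/t5c.png

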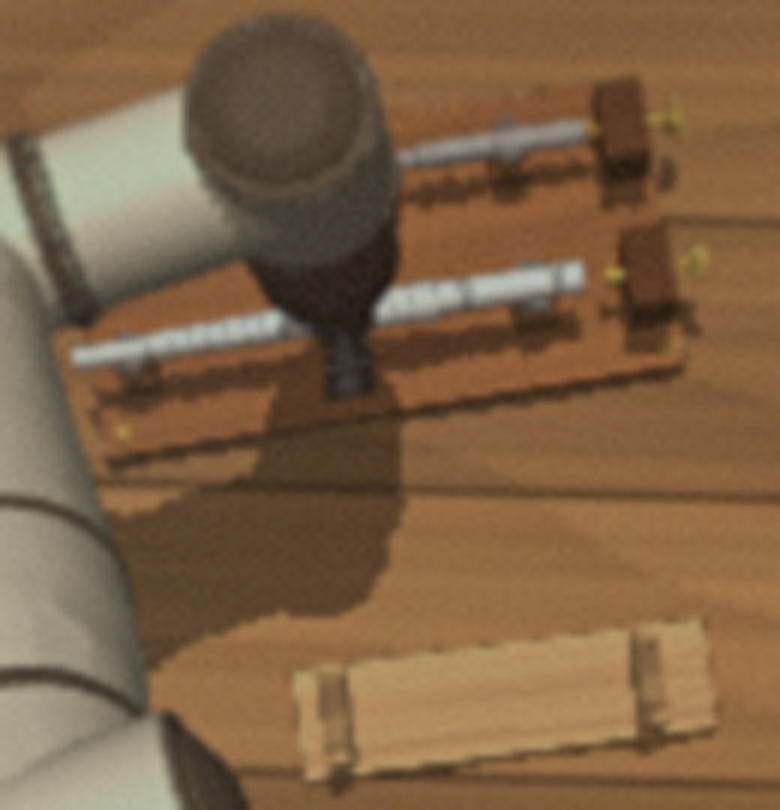

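The mandrel lies over both clips, entering the lips (axis about 10 mm above home), with about 7 N upward. I keep pressing in small steps.

```bash
python3 -m jog '[[0,[0,0,1],[0,0,0]],[0,[0,0,1.5],[0,0,0]],[0,[0,0,1.5],[0,0,0]]]' >/dev/null; python3 go.py; python3 -m jog '[[0,[0,0,1],[0,0,0]],[0,[0,0,1.5],[0,0,0]],[0,[0,0,1.5],[0,0,0]]]' >/dev/null; python3 go.py
```

```text
t 7.55 tcp [0.6413 0.0826 0.0451] yaw/rv err from down: [ 1.000e-04 -1.500e-03 -1.904e-01] F [-0.1 -0.3  7.8] M [-0.1  -0.04  0.04] gap 0.209
t 7.8 tcp [0.6412 0.0826 0.0435] yaw/rv err from down: [ 1.000e-04 -1.500e-03 -1.904e-01] F [ 0.8 -0.   6.8] M [-0.07 -0.09  0.09] gap 0.208
```

```bash
python3 -m jog '[[0,[0,0,1],[0,0,0]],[0,[0,0,1.5],[0,0,0]],[0,[0,0,1.5],[0,0,0]]]' >/dev/null; python3 go.py; python3 -m jog '[[0,[0,0,1],[0,0,0]],[0,[0,0,1.5],[0,0,0]],[0,[0,0,1.5],[0,0,0]]]' >/dev/null; python3 go.py; python3 -m jog '[[0,[0,0,1],[0,0,0]],[0,[0,0,1.5],[0,0,0]],[0,[0,0,1.5],[0,0,0]]]' >/dev/null; python3 go.py
```

```text
t 8.05 tcp [0.6407 0.0826 0.0403] yaw/rv err from down: [-0.0006 -0.0004 -0.1894] F [ 3.1  0.  -3.4] M [ 0.32 -0.89  0.06] gap 0.207
t 8.3 tcp [0.6407 0.0827 0.0391] yaw/rv err from down: [-0.0002  0.     -0.1899] F [2.8 0.2 1.1] M [ 0.41 -0.63  0.09] gap 0.209
t 8.55 tcp [0.6408 0.0828 0.0377] yaw/rv err from down: [-0.0003 -0.0003 -0.19  ] F [ 2.3  1.  -0.4] M [ 0.48 -0.64  0.09] gap 0.202
```

```bash
python3 -m jog '[[0,[0,0,1],[0,0,0]],[0,[0,0,1],[0,0,0]],[0,[0,0,1],[0,0,0]]]' >/dev/null; python3 go.py; python3 -m jog '[[0,[0,0,1],[0,0,0]],[0,[0,0,1],[0,0,0]],[0,[0,0,1],[0,0,0]]]' >/dev/null; python3 go.py; python3 -m jog '[[0,[0,0,0.5],[0,0,0]],[0,[0,0,0.5],[0,0,0]],[0,[0,0,0.5],[0,0,0]]]' >/dev/null; python3 go.py
```

```text
t 8.8 tcp [0.6406 0.0827 0.0359] yaw/rv err from down: [-1.0e-04  4.0e-04 -1.9e-01] F [ 4.2  2.  -3.4] M [ 0.48 -1.18  0.1 ] gap 0.203
t 9.05 tcp [0.6406 0.0827 0.0358] yaw/rv err from down: [-1.000e-04  1.000e-04 -1.902e-01] F [ 2.4  1.7 -1.1] M [ 0.56 -0.74  0.13] gap 0.203
t 9.3 tcp [0.6406 0.0827 0.0357] yaw/rv err from down: [-1.000e-04 -1.000e-04 -1.902e-01] F [0.3 2.6 2.5] M [ 0.64 -0.19  0.13] gap 0.206
```

```bash
python3 -m jog '[[0,[0,0,1],[0,0,0]],[0,[0,0,1],[0,0,0]],[0,[0,0,1],[0,0,0]]]' >/dev/null; python3 go.py; python3 -m jog '[[0,[0,0,1],[0,0,0]],[0,[0,0,1],[0,0,0]],[0,[0,0,1],[0,0,0]]]' >/dev/null; python3 go.py; python3 -c "
from h import *
save('scene','s6');f=save('top','t6');crop('t6',225,90,355,225,6,'t6c');crop('s6',240,220,420,300,4.4,'s6c')"
```

```text
t 9.55 tcp [0.6407 0.0827 0.0357] yaw/rv err from down: [ 1.000e-04 -4.000e-04 -1.905e-01] F [-0.8  3.3  7.4] M [0.65 0.29 0.16] gap 0.205
t 9.8 tcp [0.6407 0.0827 0.0357] yaw/rv err from down: [ 0.0002 -0.0007 -0.1907] F [-2.4  2.9 10. ] M [0.74 0.79 0.01] gap 0.205
```

View pics/s6c.png

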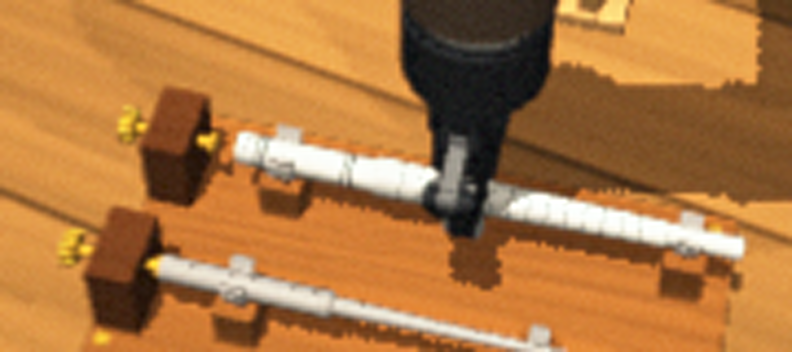

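View pics/t6c.png

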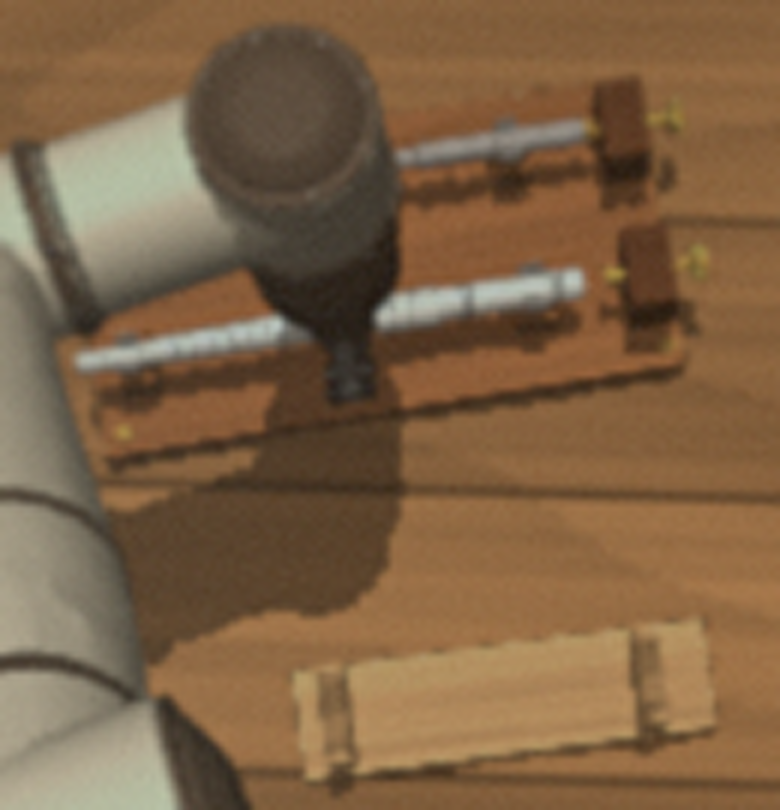

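```bash
cat > ht.py <<'E'
from fit import *
import sys
# expected silhouette: project seated mandrel edges (scene cam) vs image; sample columns
def prof(tag,rackyaw=.188,lat=.6445):
    f=load('s'+tag); g=f['img'].astype(int)
    P=[]
    for v in range(225,300):
        for u in range(285,420):
            if f['range_z'][v,u]>0: P.append((u,v,*w(f,u,v)))
    P=np.array(P); l=np.array([np.cos(rackyaw),np.sin(rackyaw)]);d=np.array([-l[1],l[0]])
    L=P[:,2:4]@l-lat; A=P[:,2:4]@d
    for a0 in np.arange(-.18,.12,.012):
        m=(abs(L)<.02)&(A>a0)&(A<a0+.012)&(P[:,4]>.035)
        if m.sum()>3: print('along',(a0+.006).round(3),'n',m.sum(),'z max',np.percentile(P[m,4],95).round(4),'lat there',np.median(L[m][P[m,4]>np.percentile(P[m,4],70)]).round(4))
prof(sys.argv[1])
E
python3 ht.py 6
```

```text
along -0.174 n 4 z max 0.0605 lat there -0.0038
along -0.162 n 35 z max 0.0648 lat there 0.0027
along -0.15 n 63 z max 0.0657 lat there 0.0004
along -0.138 n 80 z max 0.0651 lat there -0.0004
along -0.126 n 46 z max 0.0647 lat there 0.0022
along -0.114 n 35 z max 0.0641 lat there 0.0036
along -0.102 n 36 z max 0.0637 lat there 0.0003
along -0.09 n 39 z max 0.0646 lat there 0.0016
along -0.078 n 45 z max 0.0654 lat there 0.0009
along -0.066 n 50 z max 0.1965 lat there 0.0182
along -0.054 n 25 z max 0.1414 lat there 0.0189
along -0.042 n 5 z max 0.0788 lat there 0.0029
along -0.03 n 47 z max 0.138 lat there 0.0185
along -0.018 n 63 z max 0.1428 lat there 0.018
along -0.006 n 105 z max 0.2094 lat there 0.0128
along 0.006 n 39 z max 0.0768 lat there 0.0017
along 0.018 n 36 z max 0.0624 lat there 0.0015
along 0.03 n 36 z max 0.0623 lat there 0.0021
along 0.042 n 34 z max 0.0622 lat there 0.0012
along 0.054 n 34 z max 0.0618 lat there 0.0013
along 0.066 n 33 z max 0.0623 lat there 0.0016
along 0.078 n 79 z max 0.0631 lat there -0.0013
along 0.09 n 69 z max 0.0625 lat there -0.0004
along 0.102 n 28 z max 0.0595 lat there -0.0009
along 0.114 n 7 z max 0.059 lat there 0.0043
```

Heights along the mandrel match level and seated, to about 1 mm: handle top ~64 mm (63 expected), nose top ~59.5 mm (60 expected). I ease off the press and start sliding towards the stop, watching the force.

```bash
sed -i "s/,'gap'/,'Falong',round(float(o['ft_force'][:2]@np.array([-.189,.982])),1),'along',round(float(p[:2]@np.array([-.189,.982]))*1e3,1),'gap'/" go.py
python3 -m jog '[[0,[0,0,-1],[0,0,0]],[0,[0,0,-2.5],[0,0,0]],[0,[0,0,-2.5],[0,0,0]]]' >/dev/null; python3 go.py; python3 -m jog '[[0,[0,-0.5,0],[0,0,0]],[0,[0,-1,0],[0,0,0]],[0,[0,-1.5,0],[0,0,0]],[0,[0,-2,0],[0,0,0]]]' >/dev/null; python3 go.py
```

```text
t 10.15 tcp [0.6406 0.0827 0.0358] yaw/rv err from down: [-3.000e-04 -1.000e-04 -1.898e-01] F [1.  2.7 0.9] M [ 0.8  -0.38  0.14] Falong 2.5 along -39.9 gap 0.207
t 10.48 tcp [0.6411 0.0819 0.0358] yaw/rv err from down: [-0.0013 -0.0004 -0.1902] F [-0.6  6.3  1.7] M [1.91 0.   0.05] Falong 6.3 along -40.7 gap 0.207
```

```bash
python3 -m jog '[[0,[0,-0.5,0],[0,0,0]],[0,[0,-1,0],[0,0,0]],[0,[0,-1.5,0],[0,0,0]],[0,[0,-2,0],[0,0,0]]]' >/dev/null; python3 go.py;python3 -m jog '[[0,[0,-0.5,0],[0,0,0]],[0,[0,-1,0],[0,0,0]],[0,[0,-1.5,0],[0,0,0]],[0,[0,-2,0],[0,0,0]]]' >/dev/null; python3 go.py
```

```text
t 10.82 tcp [0.6415 0.08   0.0358] yaw/rv err from down: [-0.0014 -0.0006 -0.1903] F [-0.8  7.   3.5] M [1.94 0.   0.06] Falong 7.0 along -42.6 gap 0.202
t 11.15 tcp [0.6419 0.0781 0.0358] yaw/rv err from down: [-0.0014 -0.0005 -0.1904] F [0.1 7.4 2.2] M [ 1.95 -0.    0.08] Falong 7.2 along -44.6 gap 0.206
```

```bash
python3 -m jog '[[0,[0,-0.5,0],[0,0,0]],[0,[0,-1,0],[0,0,0]],[0,[0,-1.5,0],[0,0,0]],[0,[0,-2,0],[0,0,0]]]' >/dev/null; python3 go.py;python3 -m jog '[[0,[0,-0.5,0],[0,0,0]],[0,[0,-1,0],[0,0,0]],[0,[0,-1.5,0],[0,0,0]],[0,[0,-2,0],[0,0,0]]]' >/dev/null; python3 go.py;python3 -m jog '[[0,[0,-0.5,0],[0,0,0]],[0,[0,-1,0],[0,0,0]],[0,[0,-1.5,0],[0,0,0]]]' >/dev/null; python3 go.py; python3 -c "
from h import *
save('scene','s7');f=save('top','t7');crop('t7',295,110,355,160,12,'t7c');crop('s7',255,220,335,280,9,'s7c')"
```

```text
t 11.48 tcp [0.6422 0.0761 0.0358] yaw/rv err from down: [-0.0014 -0.0005 -0.1903] F [0.2 6.5 3.1] M [ 1.95 -0.06  0.07] Falong 6.3 along -46.6 gap 0.206
t 11.82 tcp [0.6426 0.0741 0.0358] yaw/rv err from down: [-0.0014 -0.0005 -0.1903] F [-0.2  8.   2. ] M [ 1.9  -0.02  0.11] Falong 7.9 along -48.7 gap 0.206
t 12.07 tcp [0.6429 0.0727 0.0358] yaw/rv err from down: [-0.0014 -0.0006 -0.1903] F [0.  7.  1.7] M [2.02 0.02 0.03] Falong 6.8 along -50.1 gap 0.207
```

View pics/s7c.png

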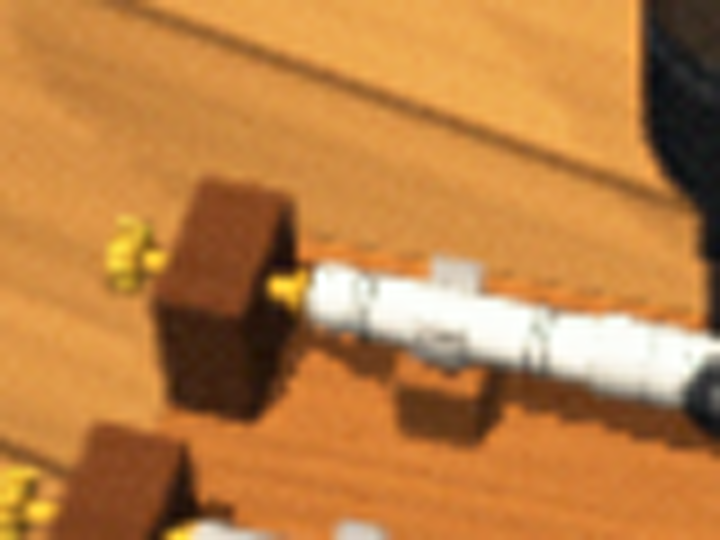

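The butt (crop 310,295) is now almost touching the brass foot (crop 290,290). I go on in smaller steps.

```bash
python3 -m jog '[[0,[0,-0.4,0],[0,0,0]],[0,[0,-0.8,0],[0,0,0]],[0,[0,-0.8,0],[0,0,0]]]' >/dev/null; python3 go.py;python3 -m jog '[[0,[0,-0.4,0],[0,0,0]],[0,[0,-0.8,0],[0,0,0]],[0,[0,-0.8,0],[0,0,0]]]' >/dev/null; python3 go.py;python3 -m jog '[[0,[0,-0.4,0],[0,0,0]],[0,[0,-0.8,0],[0,0,0]],[0,[0,-0.8,0],[0,0,0]]]' >/dev/null; python3 go.py
```

```text
t 12.42 tcp [0.6431 0.0718 0.0358] yaw/rv err from down: [-0.0013 -0.0005 -0.1903] F [0.  6.9 1.9] M [ 1.86 -0.02  0.07] Falong 6.8 along -51.0 gap 0.208
t 12.67 tcp [0.6432 0.071  0.0358] yaw/rv err from down: [-0.0013 -0.0005 -0.1903] F [-0.2  7.6  2.6] M [ 1.95 -0.11  0.08] Falong 7.5 along -51.8 gap 0.211
t 12.92 tcp [0.6434 0.0703 0.0358] yaw/rv err from down: [-0.0013 -0.0005 -0.1903] F [0.4 6.8 2.9] M [ 1.9  -0.08  0.12] Falong 6.6 along -52.6 gap 0.205
```

```bash
python3 -m jog '[[0,[0,-0.4,0],[0,0,0]],[0,[0,-0.8,0],[0,0,0]],[0,[0,-0.8,0],[0,0,0]]]' >/dev/null; python3 go.py;python3 -m jog '[[0,[0,-0.4,0],[0,0,0]],[0,[0,-0.8,0],[0,0,0]],[0,[0,-0.8,0],[0,0,0]]]' >/dev/null; python3 go.py;python3 -c "
from h import *
save('scene','s8');crop('s8',255,220,335,280,9,'s8c')"
```

```text
t 13.17 tcp [0.6434 0.07   0.0358] yaw/rv err from down: [-0.0019 -0.0006 -0.1903] F [-1.   8.5  2.7] M [2.36 0.05 0.05] Falong 8.6 along -52.9 gap 0.204
t 13.42 tcp [0.6434 0.0699 0.0358] yaw/rv err from down: [-0.0027 -0.0006 -0.1904] F [-1.7 11.5  3.2] M [3.04 0.38 0.07] Falong 11.6 along -53.0 gap 0.202
```

View pics/s8c.png

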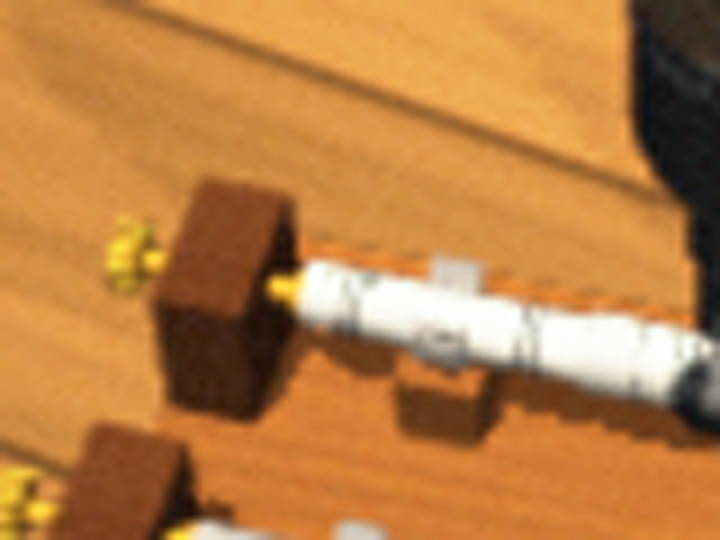

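The butt meets the foot: motion has stopped and the force is rising. I push to about 10 N beyond the 7 N drag.

```bash
python3 -m jog '[[0,[0,-0.4,0],[0,0,0]],[0,[0,-0.8,0],[0,0,0]],[0,[0,-0.8,0],[0,0,0]]]' >/dev/null; python3 go.py;python3 -m jog '[[0,[0,-0.4,0],[0,0,0]],[0,[0,-0.8,0],[0,0,0]],[0,[0,-0.8,0],[0,0,0]]]' >/dev/null; python3 go.py;
```

```text
t 13.72 tcp [0.6434 0.0699 0.0358] yaw/rv err from down: [-0.0035 -0.0008 -0.1906] F [-2.7 13.1  2.9] M [3.62 0.58 0.07] Falong 13.4 along -53.0 gap 0.208
t 13.97 tcp [0.6435 0.0699 0.0358] yaw/rv err from down: [-0.0043 -0.0008 -0.1907] F [-3.3 15.9  3.8] M [4.37 0.87 0.06] Falong 16.2 along -53.0 gap 0.208
```

```bash
python3 -m jog '[[0,[0,-0.5,0],[0,0,0]],[0,[0,-0.5,0],[0,0,0]],[0,[0,-0.5,0],[0,0,0]]]' >/dev/null; python3 go.py;python3 -m jog '[[0,[0,1,0],[0,0,0]],[0,[0,2,0],[0,0,0]],[0,[0,3,0],[0,0,0]],[0,[0,3.5,0],[0,0,0]],[0,[0,3.5,0],[0,0,0]]]' >/dev/null; python3 go.py
```

```text
t 14.22 tcp [0.6435 0.0698 0.0358] yaw/rv err from down: [-0.0047 -0.0008 -0.1908] F [-3.8 17.8  3.9] M [4.76 0.94 0.  ] Falong 18.2 along -53.0 gap 0.206
t 14.63 tcp [0.6434 0.07   0.0358] yaw/rv err from down: [-0.001  -0.0005 -0.1905] F [-0.5  6.5  1.2] M [ 1.86 -0.11  0.06] Falong 6.5 along -52.9 gap 0.205
```

```bash
python3 -m jog '[[0,[0,1,0],[0,0,0]],[0.3,[0,1,0],[0,0,0]],[0.4,[0,1,0],[0,0,0]],[0.6,[0,1,0],[0,0,0]],[0.7,[0,1,0],[0,0,0]],[0.7,[0,1,0],[0,0,0]],[0.7,[0,1,0],[0,0,0]],[0.7,[0,1,0],[0,0,0]]]' >/dev/null; python3 go.py;python3 -m jog '[[0.7,[0,1,-10],[0,0,0]],[0.7,[0,1,-30],[0,0,0]],[0.7,[0,1,-65],[0,0,0]],[0.7,[0,1,-95],[0,0,0]],[0.7,[0,1,-95],[0,0,0]],[0.7,[0,1,-95],[0,0,0]]]' >/dev/null; python3 go.py; python3 -c "
from h import *
save('scene','s9');save('top','t9');crop('s9',240,200,420,320,4.4,'s9c');crop('t9',225,100,355,180,6,'t9c')"; python3 ht.py 9
```

```text
t 15.3 tcp [0.643  0.0695 0.0357] yaw/rv err from down: [ 1.000e-04  4.000e-04 -1.897e-01] F [ 0.5 -0.5  0.2] M [-0.03 -0.02  0.  ] Falong -0.6 along -53.3 gap 0.696
t 15.8 tcp [0.6444 0.0713 0.1344] yaw/rv err from down: [-0.0014 -0.0062 -0.1902] F [-0.6 -0.  -0.8] M [-0.02  0.08  0.04] Falong 0.1 along -51.8 gap 0.703
along -0.174 n 36 z max 0.0636 lat there 0.0031
along -0.162 n 32 z max 0.0638 lat there 0.003
along -0.15 n 66 z max 0.0649 lat there 0.0003
along -0.138 n 78 z max 0.0662 lat there -0.0
along -0.126 n 46 z max 0.0633 lat there 0.0018
along -0.114 n 34 z max 0.064 lat there 0.0001
along -0.102 n 39 z max 0.0645 lat there 0.0011
along -0.09 n 44 z max 0.0651 lat there 0.0011
along -0.078 n 41 z max 0.0655 lat there 0.0008
along -0.066 n 42 z max 0.0647 lat there 0.0009
along -0.054 n 43 z max 0.0644 lat there 0.0008
along -0.042 n 38 z max 0.0653 lat there 0.002
along -0.03 n 41 z max 0.0642 lat there 0.0021
along -0.018 n 38 z max 0.0635 lat there 0.0014
along -0.006 n 37 z max 0.0639 lat there 0.0008
along 0.006 n 36 z max 0.0627 lat there 0.0025
along 0.018 n 34 z max 0.0631 lat there 0.0024
along 0.03 n 33 z max 0.0624 lat there 0.0033
along 0.042 n 33 z max 0.0621 lat there -0.0
along 0.054 n 32 z max 0.0621 lat there 0.0003
along 0.066 n 28 z max 0.0603 lat there 0.0005
along 0.078 n 82 z max 0.0636 lat there -0.0021
along 0.09 n 68 z max 0.0624 lat there 0.0008
along 0.102 n 6 z max 0.061 lat there 0.0041
```

View pics/s9c.png

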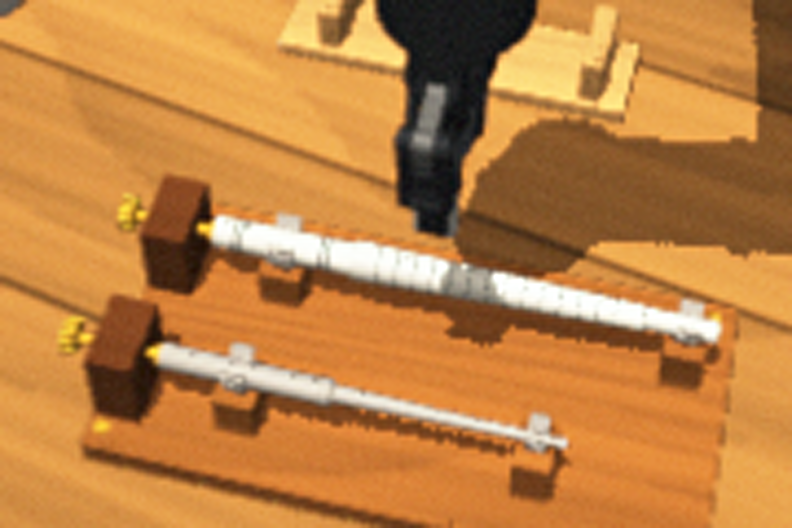

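View pics/t9c.png

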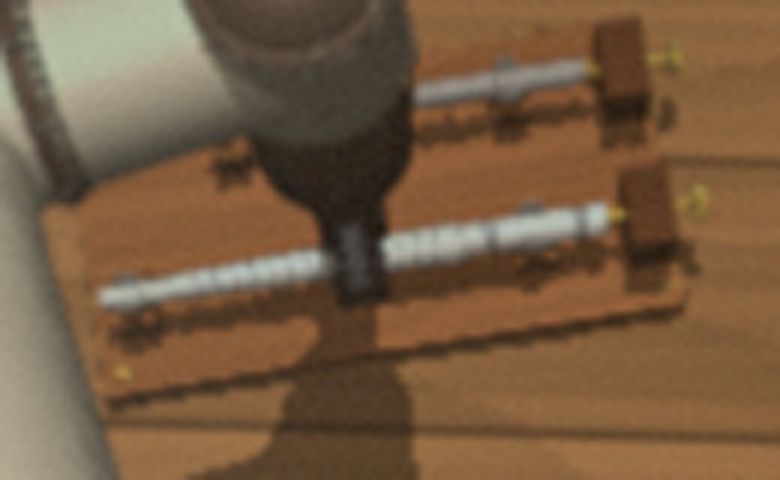

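The mandrel lies level in both clips, with its butt (crop 213,232) on the brass foot. The gripper is clear above it, so I hand in.

```bash
python3 go.py; python3 -c "
from cell import close_job
print(close_job())"
```

```text
t 15.9 tcp [0.6424 0.0707 0.1309] yaw/rv err from down: [-0.0003  0.0005 -0.1898] F [ 0.6  0.1 -0.5] M [-0.04 -0.01  0.02] Falong -0.0 along -52.0 gap 0.704
the job is handed in; nothing more can be done
None
```

The mandrel is in the empty pair of clips with its butt against the stop screw. I let go, backed the gripper clear and handed in at about 16 s.

- **Pressing in:** I set the mandrel over the clips with its butt about 23 mm from the stop face. The press peaked at about 8–9 N before it snapped in. It then bottomed hard, and I pressed to about 12 N to be sure.
- **Sliding:** It dragged at about 7 N. After about 13 mm of travel it stopped dead. I pushed to 18 N in all, about 11 N beyond the drag, then eased off and let go.
- **Last checks:** After release the pictures show the butt touching the brass foot and both clips round the mandrel. The depth readings along it match a level, fully seated mandrel to about 1 mm, and the wrist force read near zero.
- **Less certain:** While pressing there was a small pitch moment of about 0.7 N m. The depth readings right at the small clip are mixed up with the clip's fingers. That the nose is fully home therefore rests on the readings just beside the clip. I did not press it again to confirm.
- **Bystanders:** I did not inspect each one separately; the gripper passed well clear of them and saw no unexpected forces.

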